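# Mesh a splined yoke onto a gearbox shaft and set it to the index line

## Robot

A 7-joint arm with a two-finger parallel gripper is mounted at the origin on a cart in front of the work surface, level with it; the furniture and walls round the work are solid. World frame = base frame: x ahead of the robot, y to its left, z up, the work surface at z = 0. Lengths are in mm, angles in rad, forces in N, time in s.
With the tool pointing down it reaches from about 400 to 875 mm from the base axis. Payload 4.4 kg.
Tool frame: the origin (TCP) lies at the very end of the fingers, on their centre line; the grasp point (between the pads) lies 19 mm behind it; z points along the fingers, y is the line along which they close (so a half turn about z gives the same grasp; the last joint's range is limited). The gripper opens to 85 mm and grips with 20 to 120 N. Pads are 22 mm wide; open, the fingers measure 114 mm over their backs; the gripper's body (76 mm by 85 mm) begins 54 mm behind the grasp point. The pads swing forward as they close: fully open they stand 13 mm farther back than shut.
Start: joints at [1.044, 0.628, 0.038, 1.517, -0.027, 0.996, -0.02], TCP at [289.06, -582.204, 231.313] pointing down, gripper open.
Joint ranges: [-3.06, 3.06], [-0.37, 2.12], [-1.25, 1.32], [0.18, 2.47], [-1.1, 4.24], [0.23, 1.98], [-2.94, 2.94]. Speed limits (rad/s): [2.57, 2.57, 3.14, 3.14, 3.14, 3.14, 3.14].

## Interface

Orientations are given as [roll, pitch, yaw] about the fixed x, y, z axes, in that order (R = Rz(yaw) Ry(pitch) Rx(roll)).
In Python, from cell import monitor, viewer, workorder gives the robot as it stands.
- The arm moves only by the tool arm_command, never from a script. Its argument "series" is one flat list of numbers, 5 for each row, row after row: the opening in per cent of the stroke, from 0 (shut) to 100 (fully open), then the shift along the tool's x, y, z in cm, then the turn about the tool's z in degrees. In form: [claw, x, y, z, roll, claw, x, y, z, roll, ...]. A call has exactly 5 rows; each row is the pose to reach, as a shift and turn from the pose commanded when the call began, along the tool's axes at that moment; what a row does not reach only later rows make up. A row lasts 1/12 s, in which the tool goes at most 41.7 mm and 7.16 degrees, less where a joint would pass 70% of its speed; a pose out of reach is approached as far as the arm can. A call with a gripper value outside its range is refused whole. The fingers move at their own pace and stop on an object; the grip force is fixed at half the most. Time passes only in rows, so rows that repeat a pose let the fingers close, or fill a call up. It gives the time, the measured TCP pose, the force, the opening and the grip force at its end, in the units of the state.
- monitor.read_state(): the state, without advancing time (a new reading comes with each control period).
- viewer.get_image(name): name is "scene" or "top" or "wrist"; returns (picture, depth): 400x640x3 uint8, red, green, blue; 400x640 float32, mm along the optical axis (not along the pixel's ray), 0 where there is no reading.
- viewer.camera_model(name): a dict with "mtx" (3x3 intrinsics, pixels), "R" (3x3) and "t" (3): a world point X has camera coordinates R X + t. Camera axes: x right, y down, z forward; pixel columns grow to the right and rows downward; lengths in mm; the calibration is good to about 2 mm. A picture is of the moment at which its call begins: read the wrist's pose just before it. camera_model takes no time and is no camera call; for the wrist camera it gives the pose at the moment of the call.
- workorder.finish_job(): hands the job in; it is judged then, once.
The state is a dict: "clock": time; "qpos": joint angles; "qd": joint speeds; "tau": joint torques, N m; "eef_pos": TCP position; "tool_rot": TCP orientation; "force": force on the tool from outside, world axes, zero at the start; "torque": the same for the moment, N m; "width": finger opening in mm; "gripper_force": force on a finger pad.
Only numpy, scipy, OpenCV 4.12 (cv2) and the standard library are available. Lean on these libraries where they do the work, as an engineer would, in place of code of your own. Each camera call takes 0.05 s, during which the arm holds its last target. There are 200 camera calls.

## Task

Fit the universal-joint yoke onto the splined shaft of the blue gearbox: set it on bore down, press lightly and rock it round until the teeth mesh, then push it fully home so that it pushes the red seal ring down and sits flat on the gland. Then turn it together with the stiff shaft until its two ears are in line with the yellow index line on the gearbox, and let go. Be gentle, never force tooth ends against one another, and leave the other things on the bench where they are.

Things in the scene. Friction and masses are not known exactly. Their poses are not given: they have to be found in the camera images.
- gearbox: Blue gearbox, bolted to the bench where it stands: foot 100 x 126 mm, housing 92 x 92 x 53 mm. Origin: centre of its underside; z up. A splined steel shaft stands upright on its z axis in a round aluminium gland (60 mm outer diameter, flat rim 60 mm above the bench). The yellow index line runs along the gearbox's own y axis on both sides of the shaft.
- gland (a point): Shaft axis at the gland rim, axes as the gearbox. The yoke's lower face lies on this rim when home. A red seal ring (41 mm outer, 35 mm inner diameter) stands 7 mm proud of the rim; it takes about 8 N to push flush, more than the yoke's weight, and stays where pushed. Teeth meshed, the yoke slides freely down to the ring.
- shaft_ends (a point): Shaft axis 24 mm above the rim, axes as the gearbox. The upper tooth ends stand 18 to 28 mm above the rim, differently each time: find them by touch. 6 teeth 6.2 mm wide, tips on 32 mm, core on 21 mm diameter; tapered nose 4 mm higher. Tooth angle random, not measured, repeats each 60 degrees. Turns without stop, stiffly (0.2 N m): stays put while the yoke is rocked lightly on it.
- shaft_low (a point): Shaft axis 13 mm above the rim: lower than this tooth ends cannot be pressed, so a yoke this low has meshed. The shaft is sprung along its axis: pressed on the tooth ends it gives 5 mm, about 5 N at first touch, 14 N at the end, then is rigid. When the teeth mesh the spring pushes it back up and the force falls away. Axes as the gearbox.
- yoke: Aluminium yoke, 84 mm tall, about 0.3 kg, loose, upright on the bench, bore down. Origin: centre of its lower face, z up. Hub 48 mm diameter, 44 mm high; splined bore open below, 36 mm deep: 6 slots to 36 mm diameter (one along +x, every 60 degrees) between 6 teeth 4.8 mm wide with tips on 24 mm diameter. About 4 degrees of play each way on the shaft.
- ears (a point): On the yoke's axis 66 mm above its lower face, axes as the yoke: where to grip. Two upright ears at +y and -y, 30 mm wide (x), 9 mm thick, from 44 to 84 mm height, flat outer faces 44 mm apart across y; yellow marks on top. In line: the yoke's y axis along the gearbox's y axis, either ear at either end. The shaft never starts where the yoke would mesh in line.
- maple_block: bystander: pale wood block 52 x 170 x 30 mm; origin under its centre
- pliers: bystander: pliers with red handles, 49 x 164 x 11 mm, lying at the left; origin under its centre
- screw_jar: bystander: white jar with grey lid, 60 mm diameter, 73 mm high; origin under its centre
- try_square: bystander: try square 111 x 146 x 14 mm lying at the right; origin under its centre
- green_tape: bystander: green roll of tape, 73 mm diameter, 18 mm high; origin under its centre
Things that resemble listed ones, but are neither listed nor needed, are in the scene too. Leave any turquoise look-alike of the yoke alone.

How it is judged (in metres and radians):
On the way:
1. the yoke is meshed and fully home on the gland (z of yoke in the frame of gland below 0.002 m and horizontal distance between yoke and gland below 0.004 m and angle between yoke's own z axis and vertical below 0.08 rad), for 0.2 s.
At the end, for the whole second after the job is handed in: The yoke sits upright (within 0.08 rad) on the shaft, its lower face within 2 mm of the gland rim and its axis within 4 mm of the shaft's, its ears within 0.12 rad (7 degrees) of the index line either way round; it is released and at rest (all of step 1 and angle between the y axis of yoke and the y axis of gearbox, either way round below 0.12 rad and linear speed of yoke below 0.01 m/s and contact force between the fingers and yoke below 0.1 N); the robot touches nothing.
It fails at once if the yoke is forced against the gearbox, its shaft or ring with more than 60 N (contact force between yoke and gearbox above 60 N).
It fails at once if a bystander is moved by more than 30 mm (distance of any of maple_block, pliers, screw_jar, try_square, green_tape from where it was at the start of the episode above 0.03 m).
It also fails if it takes over 61 s, if anything falls off the work surface, if the arm or the gripper's body presses on something with over 40 N, if the wrist force passes 120 N, or if a joint passes its speed limit or range.

## Working session

There is one attempt and no reset: what is moved stays moved. The work goes in short steps, Python scripts to look and compute and a tool call to move; the robot and the scene stay as the last step left them, time stands still between calls to the robot, and variables do not carry over. Pictures are saved under pics/ and viewed, at most 10 in all, crops included, and the job is handed in when it is done.

Besides the shell and the picture viewer there is one more tool, called after "Request:" by a JSON object that holds its "op" and its "data", one argument or row to a line. arm_command: Moves the arm, as the interface text tells. Its arguments: {"type":"object","properties":{"series":{"type":"array","items":{"type":"number"}}},"required":["series"]}

```bash
mkdir -p pics; ls; cat > h.py <<'E'
import numpy as np, cv2
from cell import monitor, viewer, workorder
def grab(n, f=None):
    m=viewer.camera_model(n); p,d=viewer.get_image(n)
    if f: cv2.imwrite('pics/'+f, cv2.cvtColor(p,cv2.COLOR_RGB2BGR))
    np.savez('/tmp/%s.npz'%n,p=p,d=d,**{k:np.array(m[k]) for k in('mtx','R','t')})
    return p,d,m
def cloud(d,m):
    K=np.array(m['mtx']);R=np.array(m['R']);t=np.array(m['t']).ravel()
    v,u=np.indices(d.shape); c=np.stack([(u-K[0,2])/K[0,0]*d,(v-K[1,2])/K[1,1]*d,d],-1)
    return (c-t)@R   # R^T(c-t)
E
python3 - <<'E'
from h import *
print(monitor.read_state())
grab('top','top0.png');grab('scene','scene0.png')
E
```

```text
pics
{'clock': 0.0, 'qpos': array([ 1.04418994,  0.62932872,  0.03845361,  1.51837822, -0.02700656,
        0.99630195, -0.0200269 ]), 'qd': array([ 0.0012342 ,  0.00073888,  0.00187809,  0.00028722, -0.00065811,
       -0.00032552, -0.00084259]), 'tau': array([-1.38159969e-03, -5.63395929e+01,  1.22582451e+00, -1.93438321e+01,
        1.10353858e-02,  1.07541075e-02, -3.45411661e-05]), 'eef_pos': array([ 288.77687353, -581.62600678,  230.39731793]), 'tool_rot': array([-3.13969490e+00,  2.58299400e-05,  4.60766279e-01]), 'force': array([ 0.15386867,  0.61216599, -0.65857494]), 'torque': array([-0.06596531,  0.03812895, -0.02059927]), 'gripper_force': 0.0, 'width': 85.5346726387549}
```

View pics/top0.png

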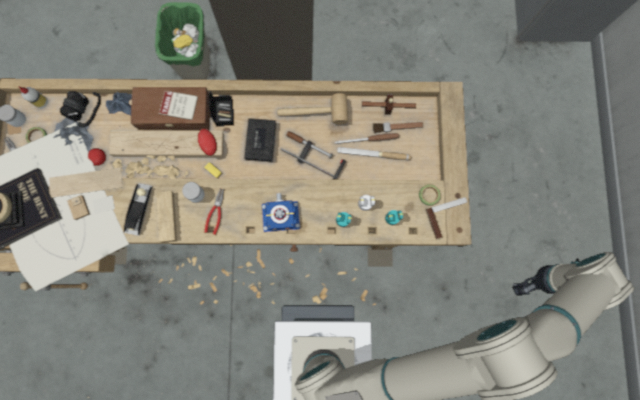

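View pics/scene0.png

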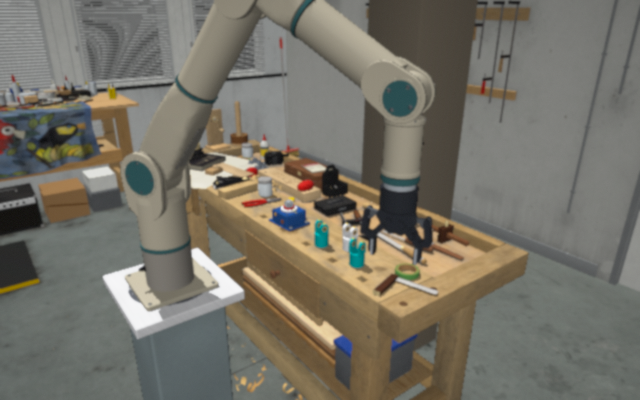

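Candidates for the yoke in the top picture are the silver object at (367,202) and the turquoise look-alikes at (344,219) and (394,216). The white jar at (193,191) is also round and pale. By the description I choose (367,202). The gearbox is at (281,214).

```bash
python3 - <<'E'
from h import *
z=np.load('/tmp/top.npz');P=cloud(z['d'],z);p=z['p']
for n,(u,v) in dict(gb=(281,214),yoke=(367,202),t1=(344,219),t2=(394,216),tape=(429,195)).items():
    print(n,P[v,u].round(), 'mm/px',(P[v,u+1]-P[v,u]).round(1))
m=(P[...,2]>50)&(P[...,2]<110)
for n,(u,v) in dict(yoke=(367,202),t1=(344,219),t2=(394,216)).items():
    s=np.s_[v-11:v+12,u-11:u+12]; mm=m[s]; print(n,mm.sum(),P[s][mm].mean(0).round(1),P[s][mm].max(0).round())
s=np.s_[195:232,260:303]; b=p[s].astype(int); bl=(b[...,2]>b[...,0]+50)&(P[s][...,2]>20)
print('gb',P[s][bl].mean(0).round(1),cv2.minAreaRect(P[s][bl][:,:2].astype(np.float32)))
c=cv2.cvtColor(p[180:245,250:450],cv2.COLOR_RGB2BGR)
cv2.imwrite('pics/c1.png',cv2.resize(c,None,fx=4,fy=4,interpolation=cv2.INTER_CUBIC))
E
```

```text
gb [500. 140.  80.] mm/px [-0.9 -3.7  6.5]
yoke [ 549. -148.   45.] mm/px [ 1.3 -4.3 -7. ]
t1 [489. -69.  53.] mm/px [ 0.5 -3.6 -3.4]
t2 [ 501. -237.   47.] mm/px [-0.  -3.3  0.4]
tape [ 583. -370.    1.] mm/px [ 0.  -3.5 -0.1]
yoke 84 [ 547.8 -141.6   72.9] [ 568. -119.   92.]
t1 72 [490.3 -64.8  73.9] [513. -41.  90.]
t2 95 [ 499.  -232.4   72.2] [ 521. -209.   89.]
gb [496.6 146.9  70.1] ((406.90350341796875, 129.2583770751953), (290.2945556640625, 101.7688217163086), 10.943609237670898)
```

View pics/c1.png

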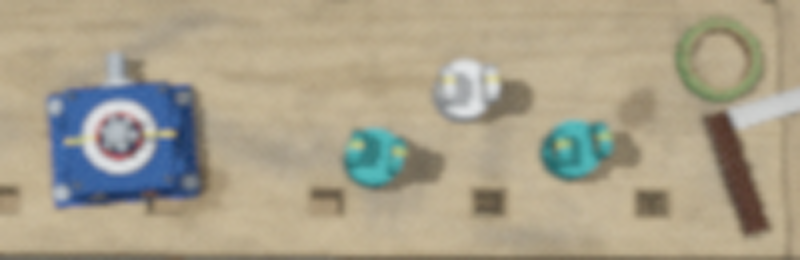

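The crop confirms it. The silver yoke is at (467,90), with yellow marks at (452,84) and (493,80). The turquoise look-alikes are at (374,155) and (577,150). The gearbox shaft is at (120,133), and its index line runs from (65,142) to (177,133). I'll move over the yoke now.

Request:
{"op": "arm_command", "data": {
  "series": [100, 3.4, -2.2, 0, 4, 100, 6.7, -4.3, 0, 8, 100, 10.1, -6.5, 0, 12, 100, 13.4, -8.7, 0, 16, 100, 16.8, -10.8, 0, 20]
}}

```text
clock: 0.52
eef_pos: [391.7, -408.8, 230.9]
tool_rot: [-3.141, 0.001, 0.108]
force: [0.9, 0.4, 0.3]
width: 85.5
gripper_force: 0.0
```

```bash
cat >> h.py <<'E'
def st():
    s=monitor.read_state(); print('t %.2f'%s['clock'],'p',s['eef_pos'].round(1),'rot',s['tool_rot'].round(4),'F',s['force'].round(1),'T',s['torque'].round(2),'w %.1f gf %.1f'%(s['width'],s['gripper_force']),'q7 %.2f'%s['qpos'][6]); return s
def rel(x,y,z,yaw):  # shift (cm) and turn (deg) to a world TCP target, tool down
    s=st(); from_yaw=s['tool_rot'][2]; d=(np.array([x,y,z])-s['eef_pos'])/10
    c,n=np.cos(from_yaw),np.sin(from_yaw)
    print('shift',round(c*d[0]+n*d[1],2),round(n*d[0]-c*d[1],2),round(-d[2],2),'turn',round(np.degrees((from_yaw-yaw+np.pi/2)%np.pi-np.pi/2),1))
E
python3 - <<'E'
from h import *
rel(549,-145,230,.1)
m=viewer.camera_model('wrist');R=np.array(m['R']);print(-R.T@np.array(m['t']).ravel(),R.round(2))
E
```

```text
t 0.52 p [ 391.7 -408.8  230.9] rot [-3.1407e+00  5.0000e-04  1.0760e-01] F [0.9 0.4 0.3] T [-0.   -0.02  0.02] w 85.5 gf 0.0 q7 -0.62
shift 18.48 -24.54 0.09 turn 0.4
[ 473.76365661 -399.58828247  372.72819455] [[ 0.11 -0.99 -0.  ]
 [-0.94 -0.1   0.33]
 [-0.33 -0.03 -0.94]]
```

Request:
{"op": "arm_command", "data": {
  "series": [100, 2.2, -3.0, 0, 0, 100, 4.4, -5.9, 0, 0, 100, 6.6, -8.8, 0, 0, 100, 8.8, -11.8, 0, 0, 100, 11, -14.7, 0, 0]
}}

```text
clock: 0.93
eef_pos: [484.8, -250.4, 231.1]
tool_rot: [-3.141, 0.001, 0.112]
force: [1.2, -0.3, -0.2]
width: 85.5
gripper_force: 0.0
```

Request:
{"op": "arm_command", "data": {
  "series": [100, 2.2, -2.9, 0, 0, 100, 4.4, -5.9, 0, 0, 100, 6.6, -8.6, 0, 0, 100, 7.0, -9.4, 0, 0, 100, 7.0, -9.4, 0, 0]
}}

```text
clock: 1.35
eef_pos: [544.8, -146.9, 230.8]
tool_rot: [-3.139, -0.0, 0.119]
force: [0.2, -0.7, -0.4]
width: 85.2
gripper_force: 0.0
```

```bash
python3 - <<'E'
from h import *
s=st(); p,d,m=grab('wrist','w1.png')
P=cloud(d,m); hsv=cv2.cvtColor(p,cv2.COLOR_RGB2HSV)
top=(P[...,2]>78)&(P[...,2]<92)&(d>0)
n,l,stt,c=cv2.connectedComponentsWithStats(top.astype(np.uint8))
for i in range(1,n):
    if stt[i,4]>60: print(c[i].round(),stt[i],P[l==i].mean(0).round(1),np.median(p[l==i],0),cv2.minAreaRect(P[l==i][:,:2].astype(np.float32)))
E
```

```text
t 1.35 p [ 544.8 -146.9  230.8] rot [-3.1394e+00 -1.0000e-04  1.1850e-01] F [ 0.2 -0.7 -0.4] T [0.02 0.01 0.05] w 85.2 gf 0.0 q7 -1.16
[296. 172.] [291 159  12  27 257] [ 547.  -126.3   81.7] [170. 167. 161.] ((545.9484252929688, -126.28514099121094), (23.26898956298828, 9.05181884765625), 1.676867127418518)
[337. 176.] [331 163  13  26 252] [ 547.7 -161.1   81.6] [168.5 166.  162. ] ((547.0278930664062, -161.26243591308594), (22.186655044555664, 9.047812461853027), 1.5584884881973267)
[206. 219.] [199 207  15  24 238] [493.6 -49.6  81.6] [ 20.5 127.  115. ] ((492.2091979980469, -49.064781188964844), (8.98927116394043, 22.996841430664062), 80.42404174804688)
[244. 229.] [237 218  15  24 219] [487.7 -83.9  81.8] [ 16. 131. 120.] ((486.61456298828125, -83.57402801513672), (8.999670028686523, 22.935317993164062), 79.3110122680664)
[429. 236.] [423 224  12  23 226] [ 501.5 -251.9   81.5] [ 13.  127.5 117. ] ((500.41015625, -252.5686798095703), (22.54248809814453, 9.404977798461914), 13.012524604797363)
[390. 238.] [385 227  11  22 207] [ 495.  -217.7   81.7] [ 14. 128. 120.] ((493.8077697753906, -218.0561981201172), (20.979469299316406, 9.131279945373535), 11.275556564331055)
```

View pics/w1.png

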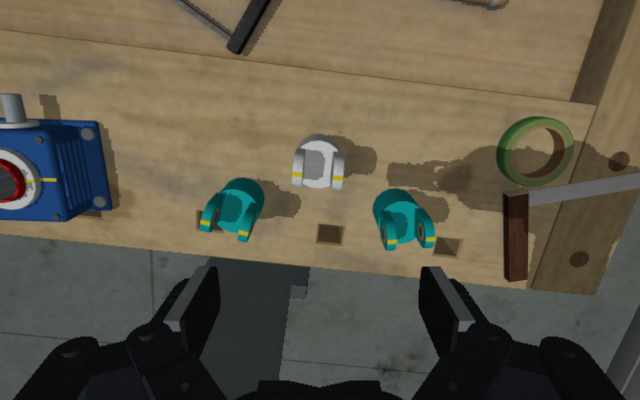

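The picture shows the silver yoke with its ears at (296,172) and (337,176). It is centred at about (546.5, -143.8) with yaw 0.03. The turquoise ones are at (230,210) and (403,218), clear of the fingers. I'll go down to it.

Request:
{"op": "arm_command", "data": {
  "series": [100, 0.2, -0.3, 3, 5, 100, 0.2, -0.3, 6, 5, 100, 0.2, -0.3, 9, 5, 100, 0.2, -0.3, 12, 5, 100, 0.2, -0.3, 12, 5]
}}

```text
clock: 1.82
eef_pos: [539.9, -149.7, 106.4]
tool_rot: [-3.14, 0.011, 0.021]
force: [-1.4, -0.2, 0.3]
width: 85.6
gripper_force: 0.0
```

```bash
python3 - <<'E'
from h import *
p,d,m=grab('wrist')
P=cloud(d,m)
top=(P[...,2]>76)&(P[...,2]<92)&(d>0)
n,l,stt,c=cv2.connectedComponentsWithStats(top.astype(np.uint8))
for i in range(1,n):
    if stt[i,4]>150: print(c[i].round(),stt[i],P[l==i].max(0).round(1),np.median(p[l==i],0),cv2.minAreaRect(P[l==i][:,:2].astype(np.float32)))
rel(546.5,-143.8,50,.028)
E
```

```text
[276. 225.] [267 202  19  45 770] [ 559.4 -121.7   85.1] [120. 112. 112.] ((546.549560546875, -126.5523910522461), (25.7952880859375, 9.056177139282227), 1.8122586011886597)
[342. 224.] [334 202  18  45 750] [ 560.  -156.7   84.8] [111. 110. 109.] ((547.1585693359375, -161.38479614257812), (25.638938903808594, 8.980863571166992), 1.4030057191848755)
[498. 302.] [488 282  23  39 708] [ 513.7 -246.1   84.9] [ 8. 73. 67.] ((501.2541198730469, -252.4578857421875), (25.201990127563477, 9.657350540161133), 12.712347030639648)
[144. 306.] [132 287  24  38 650] [505.8 -43.5  85.1] [ 14. 114.  99.] ((493.95477294921875, -49.510101318359375), (9.682360649108887, 23.68273162841797), 79.60610961914062)
t 1.87 p [ 541.7 -149.9  109. ] rot [-3.1412  0.0071  0.0212] F [ 0.5 -0.   0.1] T [ 0.01  0.   -0.01] w 85.2 gf 0.0 q7 -1.21
shift 0.49 -0.6 5.9 turn -0.4
```

Request:
{"op": "arm_command", "data": {
  "series": [100, 0.5, -0.6, 0, 0, 100, 0.5, -0.6, 1, 0, 100, 0.5, -0.6, 3, 0, 100, 0.5, -0.6, 5, 0, 100, 0.5, -0.6, 5, 0]
}}

```text
clock: 2.28
eef_pos: [549.0, -141.4, 59.8]
tool_rot: [-3.141, 0.002, 0.025]
force: [-0.7, 0.5, -1.9]
width: 85.4
gripper_force: 0.0
```

```bash
python3 - <<'E'
from h import *
rel(546.9,-144.0,50,.028)
E
```

```text
t 2.28 p [ 549.  -141.4   59.8] rot [-3.1408e+00  2.5000e-03  2.4800e-02] F [-0.7  0.5 -1.9] T [0.02 0.05 0.01] w 85.4 gf 0.0 q7 -1.22
shift -0.22 0.25 0.98 turn -0.2
```

Request:
{"op": "arm_command", "data": {
  "series": [100, -0.2, 0.2, 0.4, 0, 100, -0.2, 0.2, 0.9, 0, 100, -0.2, 0.2, 0.9, 0, 100, -0.2, 0.2, 0.9, 0, 100, -0.2, 0.2, 0.9, 0]
}}

```text
clock: 2.7
eef_pos: [548.7, -144.1, 53.1]
tool_rot: [3.141, -0.001, 0.024]
force: [0.0, 0.0, -0.0]
width: 85.5
gripper_force: 0.0
```

```bash
python3 - <<'E'
from h import *
rel(546.9,-144.0,50,.028)
p,d,m=grab('wrist');rel(546.9,-144.0,50,.028)
p,d,m=grab('wrist');rel(546.9,-144.0,50,.028)
E
```

```text
t 2.70 p [ 548.7 -144.1   53.1] rot [ 3.1413e+00 -1.4000e-03  2.4400e-02] F [ 0.  0. -0.] T [ 0.02  0.01 -0.04] w 85.5 gf 0.0 q7 -1.21
shift -0.18 -0.01 0.31 turn -0.2
t 2.75 p [ 548.6 -144.    53. ] rot [ 3.1413e+00 -1.3000e-03  2.4400e-02] F [ 0.1  0.2 -0.4] T [0.01 0.05 0.04] w 85.2 gf 0.0 q7 -1.21
shift -0.17 -0.01 0.3 turn -0.2
t 2.80 p [ 548.6 -144.    52.9] rot [ 3.1413e+00 -1.2000e-03  2.4500e-02] F [-0.2  0.1  0. ] T [-0.01  0.06 -0.  ] w 85.1 gf 0.0 q7 -1.21
shift -0.17 -0.0 0.29 turn -0.2
```

Request:
{"op": "arm_command", "data": {
  "series": [100, -0.2, 0, 0.2, 0, 100, -0.2, 0, 0.2, 0, 75, -0.2, 0, 0.2, 0, 60, -0.2, 0, 0.2, 0, 55, -0.2, 0, 0.2, 0]
}}

```text
clock: 3.22
eef_pos: [546.1, -144.0, 50.3]
tool_rot: [-3.142, -0.0, 0.024]
force: [-0.3, -1.1, -0.5]
width: 51.8
gripper_force: 0.0
```

Request:
{"op": "arm_command", "data": {
  "series": [45, 0, 0, 0, 0, 40, 0, 0, 0, 0, 30, 0, 0, 0, 0, 30, 0, 0, 0, 0, 30, 0, 0, 0, 0]
}}

```text
clock: 3.63
eef_pos: [546.2, -144.0, 50.5]
tool_rot: [3.141, -0.0, 0.024]
force: [-0.0, -0.4, 3.2]
width: 42.9
gripper_force: 61.0
```

```bash
python3 - <<'E'
from h import *
rel(546.9,-144.0,50,.028)
E
```

```text
t 3.63 p [ 546.2 -144.    50.5] rot [ 3.1415e+00 -3.0000e-04  2.4400e-02] F [-0.  -0.4  3.2] T [ 0.07  0.14 -0.02] w 42.9 gf 61.0 q7 -1.21
shift 0.07 -0.0 0.05 turn -0.2
```

Request:
{"op": "arm_command", "data": {
  "series": [30, 0, 0, -1, 0, 30, 0, 0, -4, 0, 30, 0, 0, -8, 0, 30, 0, 0, -12, 0, 30, 0, 0, -14, 0]
}}

```text
clock: 4.05
eef_pos: [547.6, -144.5, 194.8]
tool_rot: [3.14, -0.005, 0.024]
force: [1.8, 0.2, -1.9]
width: 43.0
gripper_force: 62.0
```

```bash
python3 - <<'E'
from h import *
rel(425,140,195,.028)
E
```

```text
t 4.05 p [ 547.6 -144.5  194.8] rot [ 3.1402 -0.0053  0.0243] F [ 1.8  0.2 -1.9] T [-0.05 -0.08 -0.01] w 43.0 gf 62.0 q7 -1.24
shift -11.57 -28.74 -0.02 turn -0.2
```

Request:
{"op": "arm_command", "data": {
  "series": [30, -1.0, -2.5, 0, 0, 30, -2.3, -5.8, 0, 0, 30, -3.7, -9.2, 0, 0, 30, -5.0, -12.5, 0, 0, 30, -6.4, -15.8, 0, 0]
}}

```text
clock: 4.47
eef_pos: [477.0, 13.8, 190.6]
tool_rot: [-3.141, 0.0, 0.024]
force: [0.0, 1.1, -2.1]
width: 43.1
gripper_force: 62.0
```

Request:
{"op": "arm_command", "data": {
  "series": [30, -1.4, -3.3, 0, 0, 30, -2.7, -6.7, 0, 0, 30, -4.1, -10.0, 0, 0, 30, -5.2, -12.9, 0, 0, 30, -5.2, -12.9, 0, 0]
}}

```text
clock: 4.88
eef_pos: [419.6, 146.8, 190.4]
tool_rot: [-3.138, 0.003, 0.035]
force: [0.3, -0.7, -1.8]
width: 43.3
gripper_force: 62.2
```

Request:
{"op": "arm_command", "data": {
  "series": [30, 0, 0, 0, 0, 30, 0, 0, 0, 0, 30, 0, 0, 0, 0, 30, 0, 0, 0, 0, 30, 0, 0, 0, 0]
}}

```text
clock: 5.3
eef_pos: [423.5, 139.0, 190.3]
tool_rot: [3.141, -0.0, 0.022]
force: [-0.4, -0.6, -3.1]
width: 43.2
gripper_force: 62.2
```

```bash
python3 - <<'E'
from h import *
s=st(); p,d,m=grab('wrist','w2.png'); st()
P=cloud(d,m); np.save('/tmp/P2.npy',P)
E
```

```text
t 5.30 p [423.5 139.  190.3] rot [ 3.1413e+00 -1.0000e-04  2.2100e-02] F [-0.4 -0.6 -3.1] T [ 0.04 -0.01 -0.02] w 43.2 gf 62.2 q7 -1.82
t 5.35 p [423.4 139.1 190.3] rot [3.1413e+00 1.0000e-04 2.2300e-02] F [-0.3 -0.5 -2.2] T [ 0.01  0.02 -0.04] w 42.9 gf 62.2 q7 -1.82
```

View pics/w2.png

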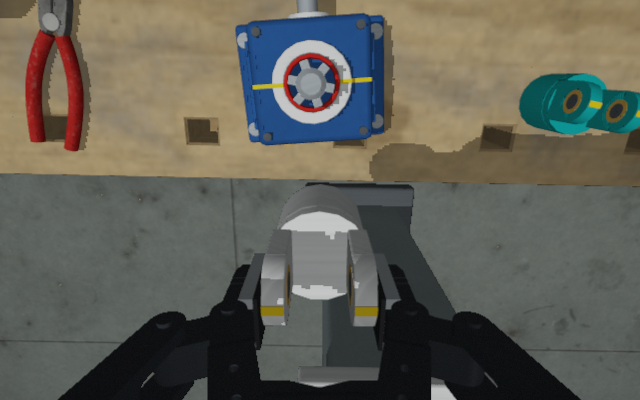

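The picture shows the gearbox with its shaft at (310,84) and six visible teeth. The index line runs from (252,88) to (372,80). The yoke is held upright with its ears at (274,290) and (363,290). Next I'll measure the gland, line, teeth and ear tops.

```bash
python3 - <<'E'
from h import *
z=np.load('/tmp/wrist.npz');p=z['p'].astype(int);d=z['d'];P=np.load('/tmp/P2.npy')
box=np.zeros(d.shape,bool);box[5:150,230:395]=1
r,g,b=p[...,0],p[...,1],p[...,2]
white=box&(p.min(-1)>170)&(abs(P[...,2]-60)<4)
# gland rim: outer circle fit
w=P[white]; print('rim z',np.median(w[:,2]))
cnt=max(cv2.findContours(white.astype(np.uint8),0,1)[0],key=len)[:,0]
q=np.array([P[v,u,:2] for u,v in cnt if abs(P[v,u,2]-60)<4]); 
(cc,rad)=cv2.minEnclosingCircle(q.astype(np.float32));
from scipy.optimize import least_squares
f=least_squares(lambda a:np.hypot(*(q-a[:2]).T)-a[2],[*cc,30],loss='soft_l1');print('gland',f.x)
red=box&(r>150)&(g<60)&(b<60); qr=P[red]; f2=least_squares(lambda a:np.hypot(*(qr[:,:2]-a[:2]).T)-a[2],[*cc,19],loss='soft_l1');print('ring',f2.x,np.median(qr[:,2]))
yel=box&(r>150)&(g>130)&(b<90); y=P[yel][:,:2]; vx,vy,x0,y0=cv2.fitLine(y.astype(np.float32),cv2.DIST_HUBER,0,.01,.01).ravel()
print('line yaw of y axis', np.arctan2(-vx,vy) if vy>0 else np.arctan2(vx,-vy),(x0,y0),yel.sum())
blue=box&(b>r+50)&(P[...,2]>45)&(P[...,2]<62);print('housing',cv2.minAreaRect(P[blue][:,:2].astype(np.float32)))
# ears
e=np.zeros(d.shape,bool);e[225:335,255:385]=1
ze=P[...,2][e&(d>0)]; zt=np.percentile(ze[ze<240],99)
ye=e&(r>150)&(g>130)&(b<90); n,l,s4,c=cv2.connectedComponentsWithStats(ye.astype(np.uint8))
for i in range(1,n):
  if s4[i,4]>20: print('ear mark',c[i].round(1),P[l==i].mean(0).round(1))
top=e&(abs(P[...,2]-np.median(P[ye][:,2]))<6); n,l,s4,c=cv2.connectedComponentsWithStats(top.astype(np.uint8))
for i in range(1,n):
  if s4[i,4]>150: print('ear',s4[i],P[l==i].mean(0).round(1),P[l==i].max(0).round(1),cv2.minAreaRect(P[l==i][:,:2].astype(np.float32)))
# teeth: ortho view on shaft plane
c0=f.x[:2]
near=np.hypot(P[...,0]-c0[0],P[...,1]-c0[1])<17
print('shaft z pct',np.percentile(P[near&box][:,2],[5,25,50,75,90,98]).round(1))
K,R,t=z['mtx'],z['R'],z['t'].ravel()
S=8
for h in(82,):
  H=K@np.c_[R[:,0],R[:,1],R[:,2]*h+t]   # world xy -> px
  # ortho px (i,j): y=c+25-j/S , x=c+25-i/S
  A=np.array([[0,-1/S,c0[0]+25],[-1/S,0,c0[1]+25],[0,0,1]])
  o=cv2.warpPerspective(z['p'],H@A,(50*S,50*S),flags=cv2.WARP_INVERSE_MAP|cv2.INTER_CUBIC)
  zz=cv2.warpPerspective(P[...,2].astype(np.float32),H@A,(50*S,50*S),flags=cv2.WARP_INVERSE_MAP|cv2.INTER_NEAREST)
  zc=cv2.applyColorMap(np.clip((zz-55)*6,0,255).astype(np.uint8),cv2.COLORMAP_JET)
  cv2.imwrite('pics/o.png',np.hstack([cv2.cvtColor(o,cv2.COLOR_RGB2BGR),zc]))
E
```

```text
rim z 59.04587480745352
gland [502.21194004 146.83714159  26.22218643]
ring [500.72927076 146.67963638  18.79396118] 66.11317602182154
line yaw of y axis 0.08614071 (np.float32(500.49005), np.float32(148.52127)) 220
housing ((500.58758544921875, 146.8348846435547), (90.86599731445312, 97.4485855102539), 4.46242618560791)
shaft z pct [ 51.7  64.   83.   85.8  87.1 332.2]
  return _methods._mean(a, axis=axis, dtype=dtype,
  ret = ret.dtype.type(ret / rcount)
```

View pics/o.png

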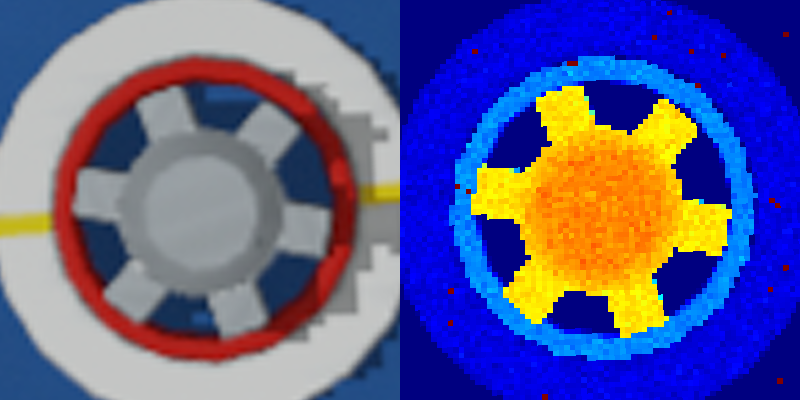

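```bash
python3 - <<'E'
from h import *
from scipy.optimize import least_squares
z=np.load('/tmp/wrist.npz');p=z['p'].astype(int);d=z['d'];P=np.load('/tmp/P2.npy')
box=np.zeros(d.shape,bool);box[5:150,230:395]=1
c=np.array([501,146.8])
rr=np.hypot(P[...,0]-c[0],P[...,1]-c[1])
T=P[box&(P[...,2]>77)&(P[...,2]<92)&(rr<19)]; X=T[:,:2]
print('n',len(T),'tooth z',np.median(T[np.hypot(*(X-c).T)>12][:,2]),'nose',np.median(T[np.hypot(*(X-c).T)<7][:,2]),'mean',X.mean(0))
(cc,rad)=cv2.minEnclosingCircle(X.astype(np.float32));print('enclosing',cc,rad)
# model fit: IoU of grid mask
def score(a):
    Y=X-a[:2]; r=np.hypot(*Y.T); k=np.exp(6j*np.arctan2(Y[:,1],Y[:,0]))[(r>11)&(r<16)].sum(); return k
for ce in(X.mean(0),np.array(cc)):
    k=score(ce); print('tooth angle deg mod 60:',np.degrees(np.angle(k))/6)
# ears
e=np.zeros(d.shape,bool);e[230:335,255:385]=1
for (u,v) in[(272,310),(367,310),(274,290),(363,290),(270,250),(355,250),(320,265)]: print((u,v),p[v,u],P[v,u].round(1))
E
```

```text
n 1268 tooth z 82.46310180604205 nose 86.59476940900315 mean [501.14138184 146.76672463]
enclosing (500.8717956542969, 146.81358337402344) 16.087570190429688
tooth angle deg mod 60: 20.373770279991508
tooth angle deg mod 60: 20.28109760720842
(272, 310) [138 119  12] [423.3 156.8 222.8]
(367, 310) [139 119  12] [425.  121.7 224.1]
(274, 290) [119 120 121] [430.2 156.2 220.2]
(363, 290) [125 127 127] [431.2 123.2 220.7]
(270, 250) [87 89 89] [438.3 159.6 204. ]
(355, 250) [87 89 89] [439.1 125.  204.1]
(320, 265) [132 134 135] [419.3 138.7 182.5]
```

```bash
python3 - <<'E'
from h import *
z=np.load('/tmp/wrist.npz');p=z['p'].astype(int);P=np.load('/tmp/P2.npy')
e=np.zeros(p.shape[:2],bool);e[230:335,255:385]=1
y=e&(p[...,0]>p[...,2]+70)&(abs(P[...,2]-223)<5)
L=P[y&(P[...,1]>139)];Rr=P[y&(P[...,1]<139)]
a,b=L.mean(0),Rr.mean(0);print(a,b,len(L),len(Rr),'yaw',np.arctan2(-(a-b)[0],(a-b)[1]),'ctr',(a+b)/2)
rel(501,146.8,155,np.radians(20.3))
E
```

```text
[423.44845614 156.85758443 223.59224169] [424.34405789 121.98552353 223.76275781] 196 205 yaw 0.025676856833557003 ctr [423.89625701 139.42155398 223.67749975]
t 5.35 p [423.4 139.1 190.3] rot [3.1413e+00 1.0000e-04 2.2300e-02] F [-0.3 -0.5 -2.2] T [ 0.01  0.02 -0.04] w 42.9 gf 62.2 q7 -1.82
shift 7.77 -0.6 3.53 turn -19.0
```

Request:
{"op": "arm_command", "data": {
  "series": [30, 1.5, -0.1, 0, -4, 30, 3.5, -0.3, 0.5, -8, 30, 5.5, -0.4, 1.5, -12, 30, 7.0, -0.5, 2.5, -16, 30, 7.7, -0.6, 3.5, -19]
}}

```text
clock: 5.77
eef_pos: [502.9, 147.4, 155.0]
tool_rot: [3.141, -0.003, 0.357]
force: [0.7, 0.8, -2.8]
width: 42.8
gripper_force: 62.1
```

Request:
{"op": "arm_command", "data": {
  "series": [30, 0, 0, 0, 0, 30, 0, 0, 0, 0, 30, 0, 0, 0, 0, 30, 0, 0, 0, 0, 30, 0, 0, 0, 0]
}}

```text
clock: 6.18
eef_pos: [499.7, 148.1, 156.0]
tool_rot: [3.142, -0.001, 0.356]
force: [0.1, -0.1, -2.7]
width: 43.1
gripper_force: 62.0
```

```bash
python3 - <<'E'
from h import *
rel(500.5,146.5,145,np.radians(20.3))
p,d,m=grab('wrist','w3.png'); rel(500.5,146.5,145,np.radians(20.3))
E
```

```text
t 6.18 p [499.7 148.1 156. ] rot [ 3.1416e+00 -7.0000e-04  3.5570e-01] F [ 0.1 -0.1 -2.7] T [-0.02 -0.01  0.05] w 43.1 gf 62.0 q7 -1.52
shift 0.02 0.18 1.1 turn 0.1
t 6.23 p [499.7 148.1 155.9] rot [ 3.1416e+00 -8.0000e-04  3.5590e-01] F [ 0.4 -0.3 -2.3] T [ 0.03 -0.03 -0.  ] w 43.2 gf 62.0 q7 -1.52
shift 0.01 0.18 1.09 turn 0.1
```

View pics/w3.png

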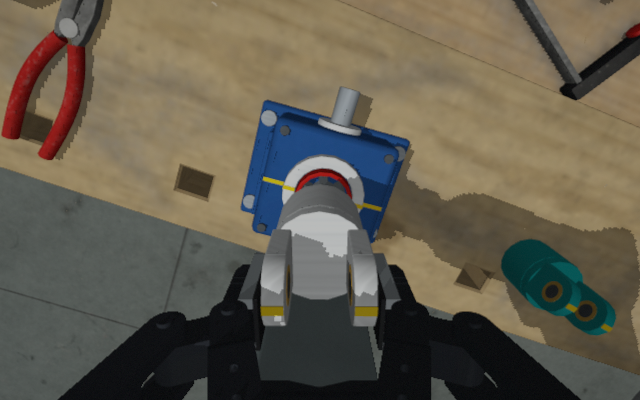

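The yoke stands above the shaft, with the ring visible at (322,185) just beyond the hub. I'll correct the sideways offset and go down in steps, watching the force.

Request:
{"op": "arm_command", "data": {
  "series": [30, 0, 0.2, 0, 0, 30, 0, 0.2, 0.5, 0, 30, 0, 0.2, 1.0, 0, 30, 0, 0.2, 1.4, 0, 30, 0, 0.2, 1.4, 0]
}}

```text
clock: 6.65
eef_pos: [499.8, 145.9, 140.2]
tool_rot: [-3.142, 0.002, 0.356]
force: [-0.5, 0.1, -2.9]
width: 43.2
gripper_force: 62.0
```

Request:
{"op": "arm_command", "data": {
  "series": [30, 0, 0, 0.1, 0, 30, 0, 0, 0.2, 0, 30, 0, 0, 0.3, 0, 30, 0, 0, 0.4, 0, 30, 0, 0, 0.5, 0]
}}

```text
clock: 7.07
eef_pos: [500.7, 146.2, 136.3]
tool_rot: [-3.142, -0.0, 0.356]
force: [0.2, 0.1, -2.1]
width: 42.8
gripper_force: 62.0
```

```bash
python3 - <<'E'
from h import *
rel(500.5,146.5,134,np.radians(20.3))
E
```

```text
t 7.07 p [500.7 146.2 136.3] rot [-3.1416e+00 -3.0000e-04  3.5610e-01] F [ 0.2  0.1 -2.1] T [0.02 0.05 0.02] w 42.8 gf 62.0 q7 -1.51
shift -0.01 -0.04 0.23 turn 0.1
```

Request:
{"op": "arm_command", "data": {
  "series": [30, 0, 0, 0.1, 0, 30, 0, 0, 0.2, 0, 30, 0, 0, 0.3, 0, 30, 0, 0, 0.4, 0, 30, 0, 0, 0.5, 0]
}}

```text
clock: 7.48
eef_pos: [500.6, 146.1, 131.2]
tool_rot: [-3.142, -0.0, 0.356]
force: [0.2, -0.6, -2.8]
width: 43.3
gripper_force: 62.0
```

```bash
python3 - <<'E'
from h import *
rel(500.5,146.5,126,np.radians(20.3))
E
```

```text
t 7.48 p [500.6 146.1 131.2] rot [-3.1416e+00 -1.0000e-04  3.5610e-01] F [ 0.2 -0.6 -2.8] T [-0.01  0.01  0.01] w 43.3 gf 62.0 q7 -1.51
shift -0.0 -0.04 0.52 turn 0.1
```

Request:
{"op": "arm_command", "data": {
  "series": [30, 0, 0, 0.1, 0, 30, 0, 0, 0.2, 0, 30, 0, 0, 0.3, 0, 30, 0, 0, 0.4, 0, 30, 0, 0, 0.4, 0]
}}

```text
clock: 7.9
eef_pos: [500.5, 146.1, 127.1]
tool_rot: [-3.142, 0.0, 0.356]
force: [-0.1, 0.5, -2.3]
width: 43.0
gripper_force: 62.0
```

```bash
python3 - <<'E'
from h import *
rel(500.5,146.5,120,np.radians(20.3))
E
```

```text
t 7.90 p [500.5 146.1 127.1] rot [-3.1416e+00  3.0000e-04  3.5610e-01] F [-0.1  0.5 -2.3] T [-0.01 -0.   -0.01] w 43.0 gf 62.0 q7 -1.51
shift 0.01 -0.04 0.71 turn 0.1
```

No contact force yet, and the yoke is already about 6 mm below the tooth ends, so it appears meshed. I'll go down towards the ring.

Request:
{"op": "arm_command", "data": {
  "series": [30, 0, 0, 0.1, 0, 30, 0, 0, 0.3, 0, 30, 0, 0, 0.5, 0, 30, 0, 0, 0.7, 0, 30, 0, 0, 0.8, 0]
}}

```text
clock: 8.32
eef_pos: [500.4, 146.0, 119.0]
tool_rot: [3.142, 0.001, 0.356]
force: [0.7, 0.0, -2.2]
width: 43.6
gripper_force: 62.0
```

Request:
{"op": "arm_command", "data": {
  "series": [30, 0, 0, 0.1, 0, 30, 0, 0, 0.2, 0, 30, 0, 0, 0.3, 0, 30, 0, 0, 0.3, 0, 30, 0, 0, 0.3, 0]
}}

```text
clock: 8.73
eef_pos: [500.7, 146.1, 116.7]
tool_rot: [3.142, -0.0, 0.356]
force: [-1.1, -1.3, 3.9]
width: 43.2
gripper_force: 62.9
```

```bash
python3 - <<'E'
from h import *
rel(500.5,146.5,110.5,np.radians(20.3))
E
```

```text
t 8.73 p [500.7 146.1 116.7] rot [ 3.1416e+00 -3.0000e-04  3.5600e-01] F [-1.1 -1.3  3.9] T [-0.01  0.38 -0.  ] w 43.2 gf 62.9 q7 -1.51
shift -0.0 -0.05 0.62 turn 0.1
```

Meshed; the yoke now touches the ring. I'll press it home gently.

Request:
{"op": "arm_command", "data": {
  "series": [30, 0, 0, 0.1, 0, 30, 0, 0, 0.15, 0, 30, 0, 0, 0.2, 0, 30, 0, 0, 0.25, 0, 30, 0, 0, 0.3, 0]
}}

```text
clock: 9.15
eef_pos: [500.7, 146.1, 113.7]
tool_rot: [-3.142, -0.0, 0.356]
force: [-2.6, 0.8, 5.5]
width: 43.2
gripper_force: 63.1
```

```bash
python3 - <<'E'
from h import *
rel(500.5,146.5,110.5,np.radians(20.3))
E
```

```text
t 9.15 p [500.7 146.1 113.7] rot [-3.1416e+00 -3.0000e-04  3.5600e-01] F [-2.6  0.8  5.5] T [-0.05  0.43  0.02] w 43.2 gf 63.1 q7 -1.51
shift -0.0 -0.04 0.32 turn 0.1
```

Request:
{"op": "arm_command", "data": {
  "series": [30, 0, 0, 0.1, 0, 30, 0, 0, 0.15, 0, 30, 0, 0, 0.2, 0, 30, 0, 0, 0.2, 0, 30, 0, 0, 0.2, 0]
}}

```text
clock: 9.57
eef_pos: [500.7, 146.1, 111.6]
tool_rot: [-3.142, -0.0, 0.356]
force: [-2.3, -1.3, 5.7]
width: 43.3
gripper_force: 63.1
```

Request:
{"op": "arm_command", "data": {
  "series": [30, 0, 0, 0.05, 0, 30, 0, 0, 0.05, 0, 30, 0, 0, 0.1, 0, 30, 0, 0, 0.1, 0, 30, 0, 0, 0.1, 0]
}}

```text
clock: 9.98
eef_pos: [500.7, 146.1, 110.5]
tool_rot: [-3.142, -0.0, 0.356]
force: [-1.5, -0.8, 4.4]
width: 43.0
gripper_force: 63.1
```

```bash
python3 - <<'E'
from h import *
rel(500.5,146.5,110.5,np.radians(20.3))
E
```

```text
t 9.98 p [500.7 146.1 110.5] rot [-3.1416e+00 -2.0000e-04  3.5600e-01] F [-1.5 -0.8  4.4] T [-0.07  0.43 -0.06] w 43.0 gf 63.1 q7 -1.51
shift -0.01 -0.04 0.0 turn 0.1
```

Request:
{"op": "arm_command", "data": {
  "series": [30, 0, 0, 0.03, 0, 30, 0, 0, 0.06, 0, 30, 0, 0, 0.1, 0, 30, 0, 0, 0.1, 0, 30, 0, 0, 0.1, 0]
}}

```text
clock: 10.4
eef_pos: [500.7, 146.1, 110.4]
tool_rot: [-3.141, -0.001, 0.356]
force: [-2.4, -1.0, 13.0]
width: 43.2
gripper_force: 64.2
```

Home on the gland: the height has stopped at 110.4 and the force has risen. Next I'll turn it to the index line (yaw 4.7°).

Request:
{"op": "arm_command", "data": {
  "series": [30, 0, 0, -0.05, 3, 30, 0, 0, -0.05, 6, 30, 0, 0, -0.05, 9, 30, 0, 0, -0.05, 12, 30, 0, 0, -0.05, 15]
}}

```text
clock: 10.82
eef_pos: [500.7, 146.4, 110.5]
tool_rot: [-3.141, -0.001, 0.093]
force: [-2.4, 0.3, 8.3]
width: 43.3
gripper_force: 63.5
```

Request:
{"op": "arm_command", "data": {
  "series": [30, 0, 0, 0, 0.7, 30, 0, 0, 0, 0.7, 30, 0, 0, 0, 0.7, 30, 0, 0, 0, 0.7, 30, 0, 0, 0, 0.7]
}}

```text
clock: 11.23
eef_pos: [500.8, 146.4, 110.5]
tool_rot: [-3.141, -0.001, 0.083]
force: [-1.4, -0.5, 9.5]
width: 43.1
gripper_force: 63.5
```

```bash
python3 - <<'E'
from h import *
st()
p,d,m=grab('wrist','w4.png');P=cloud(d,m);st()
z=p.astype(int);y=(z[...,0]>z[...,2]+70)&(z[...,1]>z[...,2]+50)&(d>0)
for nm,lo,hi in(('line',56,64),('marks',138,150)):
    k=y&(P[...,2]>lo)&(P[...,2]<hi)&(np.hypot(P[...,0]-501,P[...,1]-147)<60)
    vx,vy,x0,y0=cv2.fitLine(P[k][:,:2].astype(np.float32),cv2.DIST_HUBER,0,.01,.01).ravel()
    print(nm,k.sum(),'yaw',np.arctan(-vx/vy),x0,y0,P[k].mean(0))
E
```

```text
t 11.23 p [500.8 146.4 110.5] rot [-3.1412e+00 -6.0000e-04  8.2900e-02] F [-1.4 -0.5  9.5] T [0.18 0.7  0.17] w 43.1 gf 63.5 q7 -1.70
t 11.28 p [500.8 146.4 110.5] rot [-3.1412e+00 -6.0000e-04  8.2900e-02] F [-2.3 -0.7  9.5] T [0.1  0.6  0.13] w 43.3 gf 63.5 q7 -1.70
line 73 yaw 0.08689662 500.77264 149.01633 [500.81819159 149.45520989  59.45766833]
marks 402 yaw 0.08305021 501.17374 146.3356 [501.15818553 146.53156012 143.78428849]
```

View pics/w4.png

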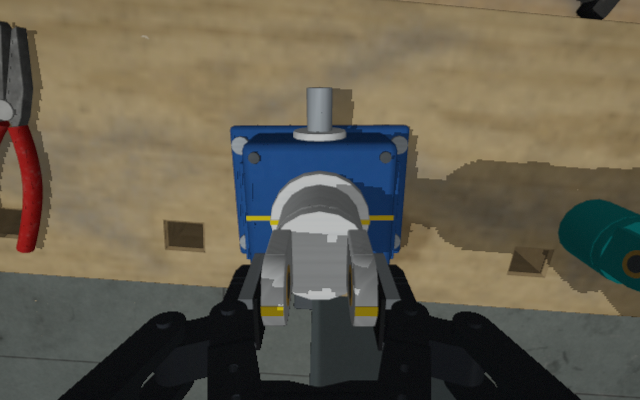

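The ears (marks at (272,310) and (367,310)) are parallel to the index line: 0.083 against 0.087 rad. The top is at 144 mm, which is the home height. I'll release and withdraw.

Request:
{"op": "arm_command", "data": {
  "series": [30, 0, 0, -0.05, 0, 40, 0, 0, -0.05, 0, 60, 0, 0, -0.05, 0, 80, 0, 0, -0.05, 0, 100, 0, 0, -0.05, 0]
}}

```text
clock: 11.7
eef_pos: [500.8, 146.0, 110.1]
tool_rot: [3.141, -0.0, 0.082]
force: [-0.1, -0.8, 0.3]
width: 73.5
gripper_force: 0.0
```

Request:
{"op": "arm_command", "data": {
  "series": [100, 0, 0, 0, 0, 100, 0, 0, -1, 0, 100, 0, 0, -3, 0, 100, 0, 0, -6, 0, 100, 0, 0, -9, 0]
}}

```text
clock: 12.12
eef_pos: [500.0, 145.8, 201.4]
tool_rot: [3.141, 0.002, 0.082]
force: [0.9, 0.8, 0.7]
width: 85.3
gripper_force: 0.0
```

Request:
{"op": "arm_command", "data": {
  "series": [100, 0, 0, -1, 0, 100, 0, 0, -1, 0, 100, 0, 0, -1, 0, 100, 0, 0, -1, 0, 100, 0, 0, -1, 0]
}}

```text
clock: 12.53
eef_pos: [499.6, 145.8, 208.9]
tool_rot: [3.141, 0.003, 0.082]
force: [0.0, -0.6, 0.1]
width: 85.4
gripper_force: 0.0
```

```bash
python3 - <<'E'
from h import *
p,d,m=grab('wrist','w5.png');P=cloud(d,m);st()
z=p.astype(int);y=(z[...,0]>z[...,2]+70)&(z[...,1]>z[...,2]+50)&(d>0)
for nm,lo,hi in(('line',56,64),('marks',138,150)):
    k=y&(P[...,2]>lo)&(P[...,2]<hi)&(np.hypot(P[...,0]-501,P[...,1]-147)<60)
    vx,vy,x0,y0=cv2.fitLine(P[k][:,:2].astype(np.float32),cv2.DIST_HUBER,0,.01,.01).ravel()
    print(nm,k.sum(),'yaw',np.arctan(-vx/vy),P[k].mean(0))
for i in (0,1):
    q=P[k&((P[...,1]>146.5)==bool(i))]; print(q.mean(0))
E
```

```text
t 12.58 p [499.7 145.8 209. ] rot [3.1408e+00 2.7000e-03 8.2100e-02] F [-0.3  0.4  0.7] T [ 0.03 -0.02 -0.01] w 85.6 gf 0.0 q7 -1.72
line 21 yaw 0.07466574 [500.67308993 151.08967354  59.32025524]
marks 145 yaw 0.111561134 [500.72142643 148.02737367 143.69818906]
[502.72873626 129.42188044 143.66518524]
[498.99719875 164.0090153  143.7265385 ]
```

View pics/w5.png

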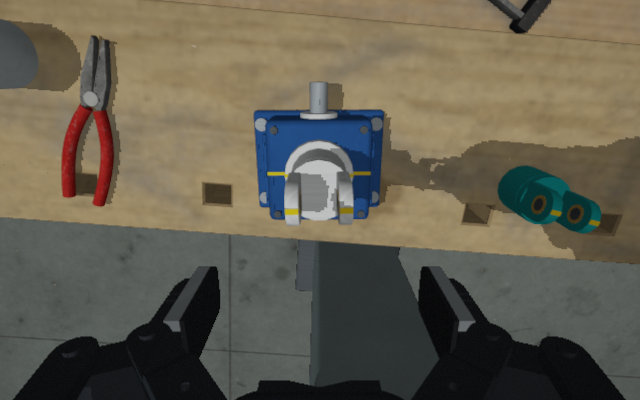

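The yoke is released and standing upright at (319,190), its top at 143.7 mm. The ears are about 0.03 rad off the index line, and nothing else has moved. I'm handing it in.

```bash
python3 -c "
from h import *
print(workorder.finish_job())"
```

```text
the job is handed in; nothing more can be done
None
```

The job is handed in: by my last measurements the yoke is meshed, fully home on the gland, released, and its ears are about 0.03 rad off the index line (limit 0.12). It took about 12.6 s of the 61 s allowed, with no other objects touched; no verdict was returned.

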